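# Fill the charge pan at the ingot feeder

## Task

Fill the blue charge pan from the green ingot feeder: with its handle away from the feeder, bring the pan under the chute, push its front end against the yellow push plate to lift the gate (firmly, but do not ram it), and hold it there until all four ingot pieces have slid down into the pan. Then draw the pan back until at least 80 mm, about a hand's width, of bench lies clear between it and the end of the chute, and let go, leaving it standing flat on the bench with all four pieces in it. No piece may drop on the bench, and the sprue pin, mallet and brush stay where they are.

Things in the scene. Friction and masses are not known exactly. Their poses are not given: they have to be found in the camera images.
- bench: the wooden bench; its top is the work surface at z = 0 (the origin of this body is at the middle of the top)
- feeder: fixed ingot feeder: green chute (inside 66 mm wide, walls 52 mm, 360 mm long, sloping 30 degrees) on a dark steel stand. Origin on the bench under the middle of the chute's low end (the lip); z up; x points from the lip back under the chute: pieces leave towards -x, a pan is pushed in along +x; y across. Below the chute all is free 80 mm up and 120 mm back, but for the push plate and its rods
- lip (a point): middle of the lip, the lower edge of the chute's floor, 95 mm above the bench; its underside is 87 mm above the bench
- plate_zone (a point): where the yellow push plate is met, 8 mm behind the lip, 34 mm up. The plate (100 mm wide, 16 to 52 mm up) is set on lock nuts: its resting face is up to 22 mm nearer or farther than this point, unmeasured, to be felt or seen. It yields 38 mm along the feeder's +x to a hard stop: about 4 N at first, 8 N at the stop; sliding the pan adds 2 to 4 N (full, up to 8); over 60 N is ramming
- gate_slot (a point): where the steel gate with its red yoke crosses the chute, 70 mm behind the lip, on the chute's floor (fixed point). Cams on the plate's rods lift the gate 1 mm per mm of push. Pieces pass when it is up more than 32 mm; its spring shuts it as the pan is withdrawn. The yoke's top is 230 mm above the bench, 268 mm when lifted
- pan: blue sheet-metal charge pan, open on top: 190 mm long (x), 130 mm wide (y), 72 mm high, walls and floor 4 to 5 mm, 0.4 kg give or take a quarter; origin at the centre of its underside, z up. +x points to its front end, which goes under the chute; a steel loop handle is on the -x end
- pan_handle (a point): middle of the handle's cross bar: a round steel bar 12 mm thick and 90 mm long along the pan's y, 50 mm out from the pan's rear wall (145 mm behind the pan's origin) and 50 mm above the pan's underside. There are 44 mm free between bar and wall, so fingers reaching down on both sides of the bar must be opened only part of the way
- pan_front (a point): middle of the top edge of the pan's front end (95 mm ahead of the pan's origin, 72 mm up)
- sprue_pin: bystander: brass sprue pin standing on its foot, 34 mm thick, 118 mm tall; origin under its foot
- mallet: bystander: wooden mallet lying on the bench, 64 mm thick, 280 mm long along its x; origin on the bench near its middle
- brush: bystander: bench brush lying on the bench, 220 mm long along its x; origin on the bench near its middle
- piece0: sawn aluminium ingot piece, 46 x 42 x 28 mm, 0.145 kg; origin at its centre. Starts lying on the chute floor in a row of four behind the gate (nearest the gate); slides down by itself once the gate is up; if one hangs up or stays perched high, easing the pan back a little and pressing again shakes it down
- piece1: sawn aluminium ingot piece, 46 x 42 x 28 mm, 0.145 kg; origin at its centre. Starts lying on the chute floor in a row of four behind the gate; slides down by itself once the gate is up; if one hangs up or stays perched high, easing the pan back a little and pressing again shakes it down
- piece2: sawn aluminium ingot piece, 46 x 42 x 28 mm, 0.145 kg; origin at its centre. Starts lying on the chute floor in a row of four behind the gate; slides down by itself once the gate is up; if one hangs up or stays perched high, easing the pan back a little and pressing again shakes it down
- piece3: sawn aluminium ingot piece, 46 x 42 x 28 mm, 0.145 kg; origin at its centre. Starts lying on the chute floor in a row of four behind the gate (last, highest up); slides down by itself once the gate is up; if one hangs up or stays perched high, easing the pan back a little and pressing again shakes it down
Not all that is in view belongs to the job. Leave any red look-alike of the piece3 alone. What is shaped like the piece1 but orange is not meant.

How it is judged:
By the outcome, as a careful person would: the job done as asked, in the order asked, and still so for the second after the job is handed in, with the robot touching nothing.
It also fails if it takes over 56 s, if anything falls off the work surface, if the arm or the gripper's body presses on something with over 40 N, if the wrist force passes 120 N, or if a joint passes its speed limit or range.

## Robot

A 6-joint arm with a two-finger parallel gripper is mounted at the origin on the work surface. World frame = base frame: x ahead of the robot, y to its left, z up, the work surface at z = 0. Lengths are in m, angles in rad, forces in N, time in s.
With the tool pointing down it reaches from about 0.35 to 0.975 m from the base axis. Payload 4.9 kg.
Tool frame: the origin (TCP) lies at the very end of the fingers, on their centre line; the grasp point (between the pads) lies 19 mm behind it (ctrl.pinch_z is the distance from the TCP to the grasp point, in m); z points along the fingers, y is the direction in which the jaws open and shut (so a half turn about z gives the same grasp; the last joint's range is limited). The gripper opens to 85 mm and grips with 20 to 120 N. Pads are 22 mm wide; open, the fingers measure 114 mm over their backs; the gripper's body (76 mm by 85 mm) begins 54 mm behind the grasp point. The pads swing forward as they close: fully open they stand 13 mm farther back than shut.
Start: joints at [1.015, 0.053, 1.613, -0, 1.476, -0.119], TCP at [0.264, 0.566, 0.231] pointing down, gripper open.
Joint ranges: [-3.01, 3.01], [-1.01, 2.22], [0.06, 2.58], [-1.02, 4.17], [0.09, 2.62], [-3.14, 3.14]. Speed limits (rad/s): [2.57, 2.57, 3.14, 3.14, 3.14, 3.14].

## Interface

Orientations are given as a rotation vector (axis times angle).
In Python, from station import ctrl gives the robot as it stands.
- The arm moves only by the tool carry_out, never from a script. Its argument "series" is a list of rows, each a list of 7 numbers: the shift along the world's x, y, z each as a share of 0.025 m, from -1 to 1, then the turn, a rotation vector about the world's x, y, z each as a share of 0.1 rad, from -1 to 1, then the opening, from 0 (shut) to 1 (fully open). A call has 1 to 12 rows; each row shifts and turns the commanded pose from where the row before left it; what a row does not reach is not made up. A row lasts 1/10 s, in which the tool goes at most 50 mm and 8.59 degrees, less where a joint would pass 70% of its speed; a pose out of reach is approached as far as the arm can. A call with a number of a shift or a turn outside -1 to 1 is refused whole. A call with a gripper value outside its range is refused whole. The fingers move at their own pace and stop on an object; "grip_force" is the grip in N (left out, the last holds). Time passes only in rows, so rows that do not move let the fingers close. It gives the time, the measured TCP pose, the force and the opening at its end, in the units of the state.
- ctrl.get_obs(): the state, without advancing time (a new reading comes with each control period).
- ctrl.get_image(name): name is "scene" or "top"; returns a dict with "frame" (400x640x3 uint8, blue, green, red), "fx", "fy", "cx", "cy" (pixels), "R" (3x3) and "t" (3): a world point X has camera coordinates R X + t. Camera axes: x right, y down, z forward; pixel columns grow to the right and rows downward; lengths in m; the calibration is good to about 2 mm. A picture is of the moment at which its call begins. There is no depth.
- ctrl.finish_job(): hands the job in, once; it reports no verdict.
Trained networks look in a picture, given as the dict that the camera call returned (one of the last four; its "shot" number tells which), for a name from the list of things; names that differ only in an ending like _2 or _b are one class to them, and where a whole thing is asked for, a point or a joint stands for the part that bears it (a point fixed in the world has none). Each returns a list of dicts, best first, with "p" (0 to 1); they miss things now and then, are a little off and sometimes report something else, mostly with a low value. They report only what shows in the picture. A call takes as long as a camera call. They do not tell look-alikes from the thing itself.
- ctrl.trace(picture, name): "mask" (400x640 bool, what is visible of it) and "rect" ([left, top, width, height] as shares, 0 to 1, of the picture: columns of its width, rows of its height, round what is visible of it).
- ctrl.mark_of(picture, name): "position" ([column, row] as shares, 0 to 1, of the picture: columns of its width, rows of its height: a listed point, or the origin of a listed thing).
The state is a dict: "t": time; "q": joint angles; "dq": joint speeds; "effort": joint torques, N m; "tool_pos": TCP position; "tool_rot": TCP orientation; "contact_force": force on the tool from outside, world axes, zero at the start; "wrist_torque": the same for the moment, N m; "opening": finger opening in m.
Only numpy, scipy, OpenCV 4.12 (cv2) and the standard library are available. Lean on these libraries where they do the work, as an engineer would, in place of code of your own. Each camera call takes 0.05 s, during which the arm holds its last target.

## Working session

There is one attempt and no reset: what is moved stays moved. The work goes in short steps, Python scripts to look and compute and a tool call to move; the robot and the scene stay as the last step left them, time stands still between calls to the robot, and variables do not carry over. Pictures are saved under pics/ and viewed, and the job is handed in when it is done.

Besides the shell and the picture viewer there is one more tool, called after ">>>" as name(argument=value, ...) on one line, values as JSON. carry_out: Moves the arm, as the interface text tells. Shift numbers are shares of 0.025 m and turn numbers shares of 0.1 rad, none past 1 either way. Its arguments: {"type":"object","properties":{"series":{"type":"array"},"grip_force":{"type":"number"}},"required":["series"]}

```bash
ls; mkdir -p pics
python3 - <<'E'
from station import ctrl
import cv2, pickle
o=ctrl.get_obs(); print({k:o[k] for k in('t','tool_pos','tool_rot','opening','contact_force')}, ctrl.pinch_z)
for n in('scene','top'):
    im=ctrl.get_image(n); cv2.imwrite(f'pics/{n}0.png',im['frame']); pickle.dump(im,open(f'{n}0.pkl','wb'))
    print(n,im['fx'],im['cx'],im['cy'],im['R'],im['t'])
    for k in('pan','pan_handle','pan_front','lip','plate_zone','gate_slot','feeder','sprue_pin','mallet','brush'):
        print(k,[(round(float(d['p']),2),round(d['position'][0]*640,1),round(d['position'][1]*400,1)) for d in ctrl.mark_of(im,k)][:3])
E
```

```text
pics
{'t': 0.0, 'tool_pos': array([0.26407811, 0.5657731 , 0.23005303]), 'tool_rot': array([-0.68054694, -3.06629339,  0.00312968]), 'opening': 0.08539452834340208, 'contact_force': array([-0.67890785,  0.06774442,  0.54190564])} 0.0187
scene 505.90140406084595 316.39296028313305 194.73849164942555 [[-0.8056369   0.59232904 -0.00977197]
 [ 0.49267455  0.66075283 -0.56628393]
 [-0.32896956 -0.46103363 -0.82415231]] [ 0.50192155 -0.14037737  1.64666228]
pan [(0.8, 300.3, 208.9), (0.68, 421.1, 244.7), (0.68, 250.1, 252.2)]
pan_handle [(0.56, 269.7, 166.6)]
pan_front [(0.95, 321.2, 211.8)]
lip [(0.74, 370.9, 253.0)]
plate_zone [(0.71, 365.8, 267.2)]
gate_slot [(0.81, 381.2, 268.3)]
feeder [(0.97, 368.2, 268.4)]
sprue_pin [(0.68, 418.9, 243.5)]
mallet [(0.63, 251.1, 253.7)]
brush [(0.76, 243.5, 138.9)]
top 488.981571369903 325.25981016528834 199.7642235182283 [[ 0.00329941 -0.99998727 -0.00381655]
 [-0.98204877 -0.00252037 -0.18861036]
 [ 0.18859834  0.00437034 -0.98204458]] [-0.06321054  0.56650966  1.2747246 ]
pan [(0.69, 362.8, 203.3), (0.27, 257.2, 212.4)]
pan_handle [(0.7, 415.2, 198.0)]
pan_front [(0.96, 321.8, 202.2)]
lip [(0.74, 256.2, 209.4)]
plate_zone [(0.73, 258.1, 211.2), (0.44, 227.5, 205.3)]
gate_slot [(0.91, 227.8, 204.1)]
feeder [(0.58, 262.2, 211.8)]
sprue_pin [(0.5, 246.9, 275.3)]
mallet [(0.81, 343.4, 136.9)]
brush [(0.59, 479.2, 205.9)]
```

View pics/scene0.png

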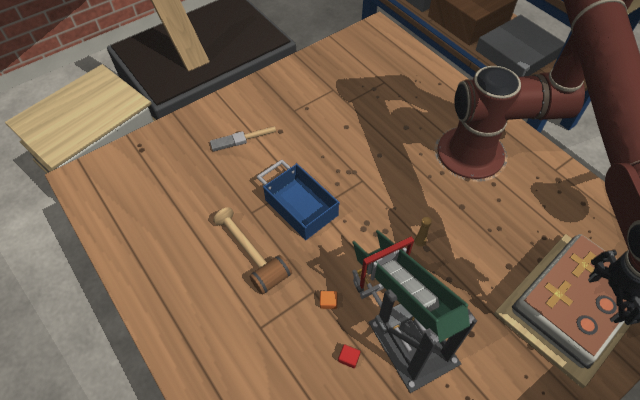

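View pics/top0.png

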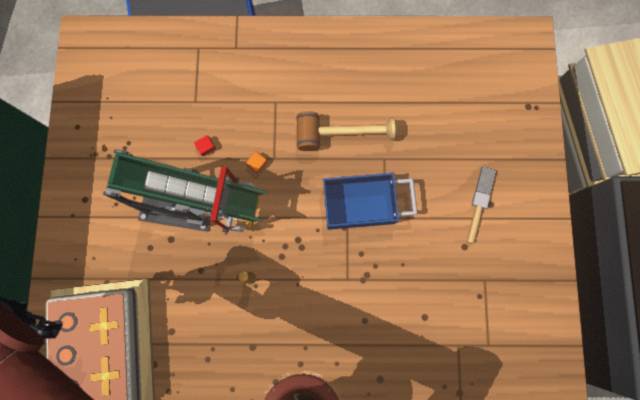

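```bash
cat > h.py <<'E'
import numpy as np,pickle
def ray(im,u,v,z):
    R=np.array(im['R']);t=np.array(im['t']);c=-R.T@t
    d=R.T@np.array([(u-im['cx'])/im['fx'],(v-im['cy'])/im['fy'],1]); return c+d*(z-c[2])/d[2]
def proj(im,X):
    p=np.array(im['R'])@X+np.array(im['t']); return np.array([im['cx']+im['fx']*p[0]/p[2],im['cy']+im['fy']*p[1]/p[2]])
E
python3 - <<'E'
from h import *
s=pickle.load(open('scene0.pkl','rb'));t=pickle.load(open('top0.pkl','rb'))
H=dict(pan=0,pan_handle=.05,pan_front=.072,lip=.095,plate_zone=.034,gate_slot=.135,feeder=0,sprue_pin=0,mallet=0,brush=0)
S=dict(pan=(300.3,208.9),pan_handle=(269.7,166.6),pan_front=(321.2,211.8),lip=(370.9,253),plate_zone=(365.8,267.2),gate_slot=(381.2,268.3),feeder=(368.2,268.4),sprue_pin=(418.9,243.5),mallet=(251.1,253.7),brush=(243.5,138.9))
T=dict(pan=(362.8,203.3),pan_handle=(415.2,198),pan_front=(321.8,202.2),lip=(256.2,209.4),plate_zone=(258.1,211.2),gate_slot=(227.8,204.1),feeder=(262.2,211.8),sprue_pin=(246.9,275.3),mallet=(343.4,136.9),brush=(479.2,205.9))
for k in H: print(k,ray(s,*S[k],H[k]).round(3),ray(t,*T[k],H[k]).round(3))
E
```

```text
pan [ 0.573 -0.15   0.   ] [ 0.567 -0.167  0.   ]
pan_handle [ 0.576 -0.305  0.05 ] [ 0.573 -0.307  0.05 ]
pan_front [ 0.556 -0.067  0.072] [ 0.557 -0.052  0.072]
lip [0.536 0.126 0.095] [0.533 0.119 0.095]
plate_zone [0.551 0.13  0.034] [0.538 0.123 0.034]
gate_slot [0.559 0.189 0.135] [0.539 0.186 0.135]
feeder [0.535 0.125 0.   ] [0.542 0.116 0.   ]
sprue_pin [0.368 0.151 0.   ] [0.365 0.153 0.   ]
mallet [ 0.773 -0.11   0.   ] [ 0.763 -0.113  0.   ]
brush [ 0.564 -0.49   0.   ] [ 0.561 -0.495  0.   ]
```

The scene view shows the pan at (300,200), handle at (272,170), feeder at (400,280), mallet at (250,250), and the sprue pin at (425,232). The red and orange blocks are decoys. The top view shows the pan at (362,200), with its handle on the right, away from the feeder. The chute lip is near (255,205). I'll zoom in next.

Run:
```python
import cv2
a=cv2.imread('pics/top0.png')[140:245,95:275]; cv2.imwrite('pics/tf.png',cv2.resize(a,None,fx=4.4,fy=4.4,interpolation=2))
a=cv2.imread('pics/scene0.png')[225:395,335:480]; cv2.imwrite('pics/sf.png',cv2.resize(a,None,fx=3.5,fy=3.5,interpolation=2))
a=cv2.imread('pics/top0.png')[165:240,310:425]; cv2.imwrite('pics/tp.png',cv2.resize(a,None,fx=6,fy=6,interpolation=2))
```

```text
(no output)
```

View pics/tf.png

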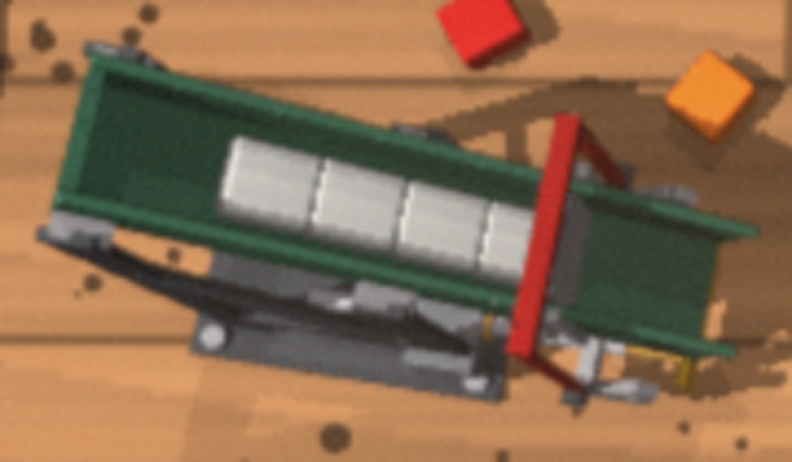

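View pics/sf.png

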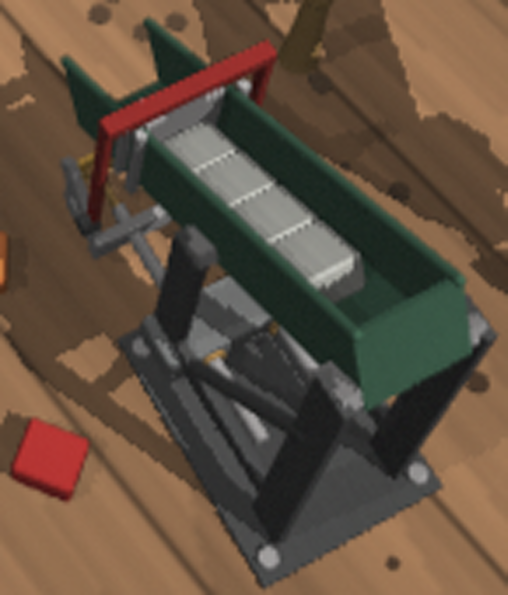

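View pics/tp.png

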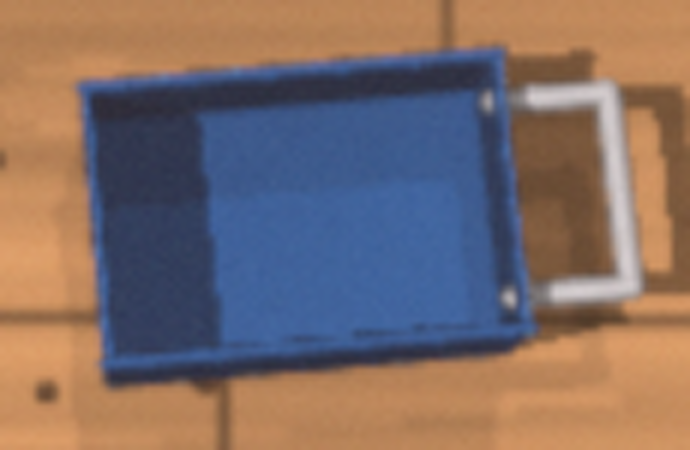

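```bash
cat > fit.py <<'E'
from h import *
from scipy.optimize import least_squares
def fit(obs,x0,verbose=True):
    # obs: list of (im,(u,v),(X,Y,Z) local)
    def f(p,full=True):
        c,s=np.cos(p[2]),np.sin(p[2]);r=[]
        for im,uv,L in obs:
            X=np.array([p[0]+c*L[0]-s*L[1],p[1]+s*L[0]+c*L[1],L[2]])
            r+=list(proj(im,X)-uv)
        return np.array(r)
    o=least_squares(f,x0,loss='soft_l1')
    if verbose: print(o.x.round(4),np.degrees(o.x[2]).round(2)); print(f(o.x).reshape(-1,2).round(1).tolist())
    return o.x
E
python3 - <<'E'
from fit import *
s=pickle.load(open('scene0.pkl','rb'));t=pickle.load(open('top0.pkl','rb'))
T=lambda u,v:(95+u/4.4,140+v/4.4)
S=lambda u,v:(335+u/3.5,225+v/3.5)
P=lambda u,v:(310+u/6,165+v/6)
w=.036; c=np.cos(np.pi/6)*.36
ot=[(t,T(718,237),(0,-.033,.095)),(t,T(705,340),(0,.033,.095)),(t,T(757,231),(-.026,-w,.14)),(t,T(733,351),(-.026,w,.14)),(t,T(90,55),(c-.026,-w,.32)),(t,T(57,200),(c-.026,w,.32))]
os=[(s,S(66,60),(-.026,-w,.14)),(s,S(148,21),(-.026,w,.14)),(s,S(358,335),(c-.026,-w,.32)),(s,S(463,280),(c-.026,w,.32))]
for o in (ot,os,ot+os): fit(o,[.54,.12,1.4])
op=[(t,P(82,85),(.095,-.065,.072)),(t,P(502,48),(-.095,-.065,.072)),(t,P(532,330),(-.095,.065,.072)),(t,P(106,362),(.095,.065,.072)),(t,P(611,85),(-.145,-.04,.056)),(t,P(635,291),(-.145,.04,.056))]
fit(op,[.57,-.16,1.57]);fit(op[:4],[.57,-.16,1.57])
E
```

```text
[0.5403 0.12   1.4225] 81.51
[[0.1, 0.4], [-1.4, 1.5], [-1.0, -1.4], [-0.5, -1.0], [1.4, 1.1], [1.3, -0.4]]
[0.5388 0.1239 1.4156] 81.11
[[-0.2, 0.2], [0.4, 0.1], [0.0, 0.1], [-0.2, -0.3]]
[0.5395 0.1224 1.419 ] 81.3
[[-0.8, 0.8], [-2.4, 1.8], [-1.9, -1.0], [-1.5, -0.6], [0.5, 1.0], [0.3, -0.5], [-0.7, 0.0], [-0.2, -0.2], [-0.3, -0.5], [-0.7, -0.9]]
[ 0.5651 -0.1573  1.656 ] 94.88
[[-0.0, -0.7], [-0.0, -0.2], [0.2, 0.2], [-0.0, 0.7], [0.2, 2.5], [-0.4, -3.1]]
[ 0.5652 -0.1572  1.6554] 94.85
[[-0.0, -0.7], [-0.1, -0.2], [0.2, 0.2], [-0.1, 0.7]]
```

>>> carry_out(series=[[0.35,-0.96,0.4,0,0,0.145,0.47],[0.35,-0.96,0.4,0,0,0.145,0.47],[0.35,-0.96,0.4,0,0,0.145,0.47],[0.35,-0.96,0.4,0,0,0.145,0.47],[0.35,-0.96,0.4,0,0,0.145,0.47],[0.35,-0.96,0.4,0,0,0.145,0.47],[0.35,-0.96,0.4,0,0,0.145,0.47],[0.35,-0.96,0.4,0,0,0.145,0.47],[0.35,-0.96,0.4,0,0,0.145,0.47],[0.35,-0.96,0.4,0,0,0.145,0.47],[0.35,-0.96,0.4,0,0,0.145,0.47],[0.35,-0.96,0.4,0,0,0.145,0.47]])

```text
t: 2.3
tool_pos: [0.3695, 0.2773, 0.3519]
tool_rot: [0.41, 3.114, 0.0]
contact_force: [0.3, 0.9, 0.1]
opening: 0.0404
```

>>> carry_out(series=[[0.35,-0.96,0,0,0,0.145,0.47],[0.35,-0.96,0,0,0,0.145,0.47],[0.35,-0.96,0,0,0,0.145,0.47],[0.35,-0.96,0,0,0,0.145,0.47],[0.35,-0.96,0,0,0,0.145,0.47],[0.35,-0.96,0,0,0,0.145,0.47],[0.35,-0.96,0,0,0,0.145,0.47],[0.35,-0.96,0,0,0,0.145,0.47],[0.35,-0.96,0,0,0,0.145,0.47],[0.35,-0.96,0,0,0,0.145,0.47],[0.35,-0.96,0,0,0,0.145,0.47],[0.35,-0.96,0,0,0,0.145,0.47]])

```text
t: 3.5
tool_pos: [0.4746, -0.0108, 0.3515]
tool_rot: [0.139, 3.138, -0.0]
contact_force: [-0.0, -0.7, -1.3]
opening: 0.0402
```

>>> carry_out(series=[[0.35,-0.96,-0.5,0,0,0.145,0.47],[0.35,-0.96,-0.5,0,0,0.145,0.47],[0.35,-0.96,-0.5,0,0,0.145,0.47],[0.35,-0.96,-0.5,0,0,0.145,0.47],[0.35,-0.96,-0.5,0,0,0.145,0.47],[0.35,-0.96,-0.5,0,0,0.145,0.47],[0.35,-0.96,-0.5,0,0,0.145,0.47],[0.35,-0.96,-0.5,0,0,0.145,0.47],[0.35,-0.96,-0.5,0,0,0.145,0.47],[0.35,-0.96,-0.5,0,0,0.145,0.47],[0.35,-0.96,-0.5,0,0,0.145,0.47],[0.35,-0.96,-0.5,0,0,0.145,0.47]])

```text
t: 4.7
tool_pos: [0.5797, -0.2987, 0.2008]
tool_rot: [-0.135, 3.139, 0.0]
contact_force: [-0.1, 0.4, 0.1]
opening: 0.0403
```

>>> carry_out(series=[[-0.09,-0.12,-0.8,0,0,0,0.47],[0,0,-0.9,0,0,0,0.47],[0,0,-0.9,0,0,0,0.47],[0,0,-0.9,0,0,0,0.47],[0,0,-0.9,0,0,0,0.47],[0,0,-0.6,0,0,0,0.47],[0,0,-0.6,0,0,0,0.47],[0,0,-0.6,0,0,0,0.47],[0,0,-0.6,0,0,0,0.47],[0,0,0,0,0,0,0.47]])

```text
t: 5.7
tool_pos: [0.5756, -0.2997, 0.0284]
tool_rot: [0.134, -3.135, -0.004]
contact_force: [-0.1, -0.0, -0.4]
opening: 0.0401
```

Run:
```python
from station import ctrl
import cv2,pickle
im=ctrl.get_image('scene');cv2.imwrite('pics/s1.png',cv2.resize(im['frame'][130:290,200:400],None,fx=3.5,fy=3.5,interpolation=2))
```

```text
(no output)
```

View pics/s1.png

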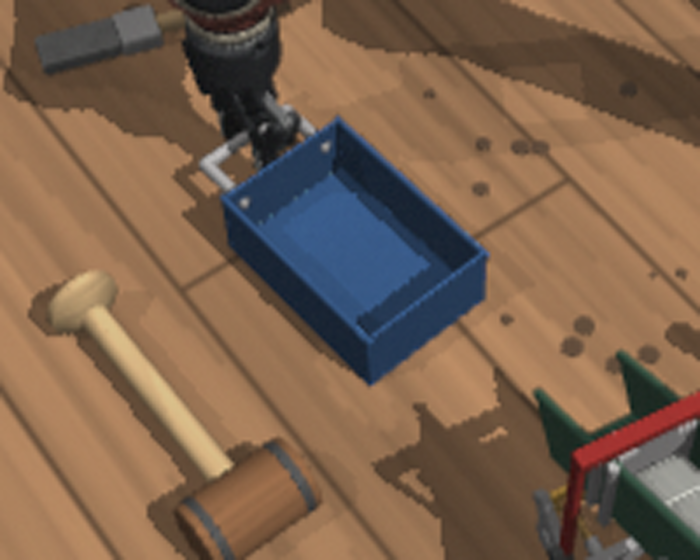

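The fingers straddle the handle bar at (265,130) in this crop, so I'll close them.

>>> carry_out(series=[[0,0,0,0,0,0,0.25],[0,0,0,0,0,0,0],[0,0,0,0,0,0,0],[0,0,0,0,0,0,0],[0,0,0,0,0,0,0],[0,0,0,0,0,0,0]], grip_force=70)

```text
t: 6.35
tool_pos: [0.5779, -0.301, 0.0327]
tool_rot: [-0.134, 3.137, -0.001]
contact_force: [-0.6, 1.3, 5.9]
opening: 0.0092
```

>>> carry_out(series=[[-0.1,0.19,0,0,0,-0.075,0],[-0.2,0.38,0,0,0,-0.15,0],[-0.2,0.38,0,0,0,-0.15,0],[-0.2,0.38,0,0,0,-0.15,0],[-0.2,0.38,0,0,0,-0.15,0],[-0.2,0.38,0,0,0,-0.15,0],[-0.2,0.38,0,0,0,-0.15,0],[-0.2,0.38,0,0,0,-0.15,0],[-0.2,0.38,0,0,0,-0.15,0],[-0.2,0.38,0,0,0,-0.15,0],[-0.2,0.38,0,0,0,-0.15,0],[-0.2,0.38,0,0,0,-0.15,0]])

```text
t: 7.55
tool_pos: [0.5206, -0.1926, 0.0327]
tool_rot: [0.139, 3.135, -0.006]
contact_force: [1.3, -5.4, 3.5]
opening: 0.0097
```

>>> carry_out(series=[[-0.2,0.38,0,0,0,-0.15,0],[-0.2,0.38,0,0,0,-0.15,0],[-0.2,0.38,0,0,0,-0.15,0],[-0.2,0.38,0,0,0,-0.15,0],[-0.1,0.19,0,0,0,-0.07,0],[0,0,0,0,0,0,0]])

```text
t: 8.15
tool_pos: [0.4979, -0.149, 0.0326]
tool_rot: [0.242, 3.13, -0.003]
contact_force: [0.5, -1.3, 6.7]
opening: 0.0097
```

Run:
```python
from station import ctrl
import cv2,pickle
for n,(a,b,c,d) in dict(scene=(150,310,260,420),top=(150,270,200,400)).items():
    im=ctrl.get_image(n);pickle.dump(im,open(n+'2.pkl','wb'));cv2.imwrite(f'pics/{n}2.png',cv2.resize(im['frame'][a:b,c:d],None,fx=(3.7 if n=='scene' else 4),fy=(3.7 if n=='scene' else 4),interpolation=2))
```

```text
(no output)
```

View pics/scene2.png

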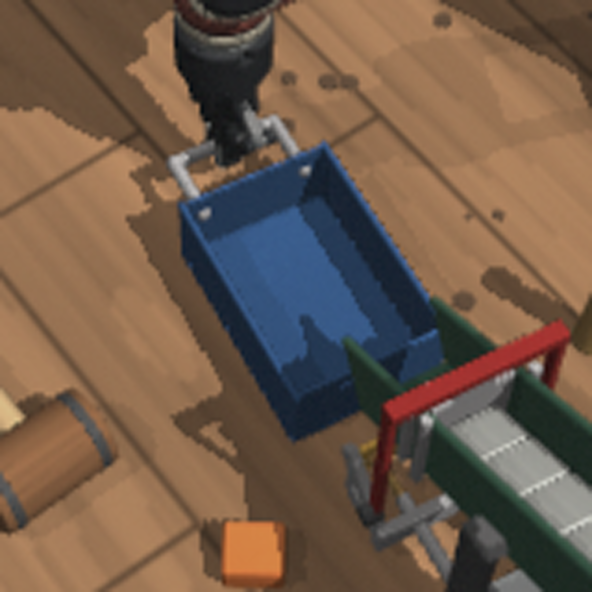

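View pics/top2.png

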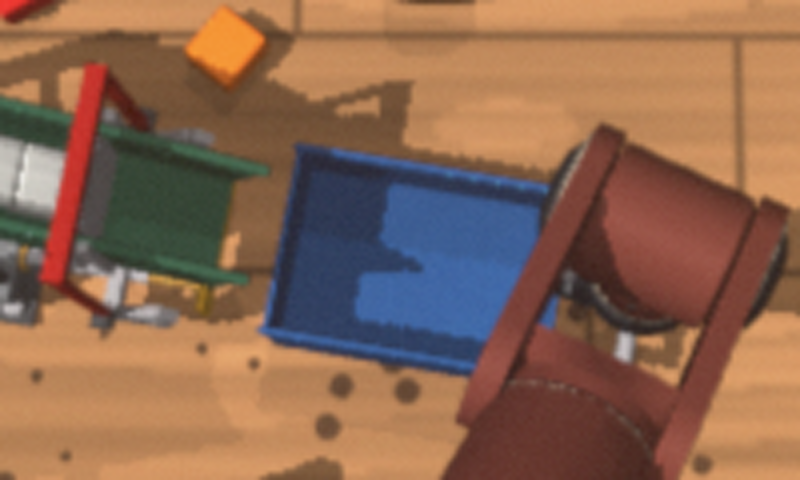

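Run:
```python
from fit import *
s=pickle.load(open('scene2.pkl','rb'));t=pickle.load(open('top2.pkl','rb'))
T=lambda u,v:(200+u/4,150+v/4)
S=lambda u,v:(260+u/3.7,150+v/3.7)
o=[(t,T(300,147),(.095,-.065,.072)),(t,T(264,330),(.095,.065,.072)),(s,S(182,204),(-.095,-.065,.072)),(s,S(326,147),(-.095,.065,.072)),(s,S(293,402),(.095,-.065,.072)),(s,S(440,332),(.095,.065,.072))]
p=fit(o,[.5,0,1.4]);p=fit(o[2:],[.5,0,1.4])
for p in (p,):
  f=np.array([.539,.123]);a=np.radians(81.2);ex=np.array([np.cos(a),np.sin(a)]);d=p[:2]-f;print('in feeder', d@ex, d@[-ex[1],ex[0]])
```

```text
[ 0.5238 -0.0042  1.3968] 80.03
[[-1.5, -2.1], [-2.1, -0.6], [-1.1, -0.5], [-0.0, -1.8], [-0.1, -1.0], [2.2, -1.1]]
[ 0.526  -0.0016  1.3875] 79.5
[[-1.0, 0.2], [0.3, -0.8], [-0.6, 0.1], [2.0, 0.2]]
in feeder -0.1251587515632613 -0.00621850715342211
```

Run:
```python
from fit import *
t=pickle.load(open('top0.pkl','rb'))
f=np.array([.539,.123]);a=np.radians(81.2);ex=np.array([np.cos(a),np.sin(a)]);ey=np.array([-ex[1],ex[0]])
for u,v,z in((692,358,.052),(688,390,.052),(688,390,.016)):
  d=ray(t,95+u/4.4,140+v/4.4,z)[:2]-f;print(d@ex,d@ey)
for x in (-.014,.008,.03): 
  P=f+x*ex+.05*ey; print(x,(proj(t,[*P,.052])-[95,140])*4.4,(proj(t,[*P,.016])-[95,140])*4.4)
```

```text
0.007263553429167467 0.03334146485652325
0.006043764556836725 0.0531591072302801
0.01233337171166413 0.04935756620294542
-0.014 [721.15182189 390.00204046] [729.00895615 397.48838651]
0.008 [685.81040329 384.44175251] [694.58731824 392.06943499]
0.03 [650.50813497 378.88762409] [660.20281527 386.65632958]
```

>>> carry_out(series=[[0.0,0.2,0,0,0,0.07,0],[0.03,0.4,0,0,0,0.07,0],[0.05,0.4,0,0,0,0.06,0],[0.05,0.2,0,0,0,0,0],[0,0,0,0,0,0,0]])

```text
t: 8.75
tool_pos: [0.5013, -0.1193, 0.0326]
tool_rot: [0.21, 3.132, -0.004]
contact_force: [-0.3, -3.1, 6.7]
opening: 0.0096
```

>>> carry_out(series=[[0.03,0.2,0,0,0,0,0],[0.03,0.2,0,0,0,0,0],[0.03,0.2,0,0,0,0,0],[0.03,0.2,0,0,0,0,0],[0,0,0,0,0,0,0]])

```text
t: 9.25
tool_pos: [0.5039, -0.1008, 0.0326]
tool_rot: [0.209, 3.133, -0.009]
contact_force: [-1.6, -8.5, 7.5]
opening: 0.0097
```

>>> carry_out(series=[[0.03,0.2,0,0,0,0,0],[0.03,0.2,0,0,0,0,0],[0.03,0.2,0,0,0,0,0],[0.03,0.2,0,0,0,0,0],[0,0,0,0,0,0,0]])

```text
t: 9.75
tool_pos: [0.5067, -0.0816, 0.0326]
tool_rot: [0.209, 3.134, -0.011]
contact_force: [-3.6, -11.5, 7.6]
opening: 0.0099
```

```bash
cat > look.py <<'E'
import sys,cv2,pickle
from station import ctrl
k=sys.argv[1]
for n,(a,b,c,d) in dict(scene=(150,310,260,420),top=(150,270,200,400)).items():
    im=ctrl.get_image(n);pickle.dump(im,open(n+k+'.pkl','wb'));f=3.7 if n=='scene' else 4
    cv2.imwrite(f'pics/{n}{k}.png',cv2.resize(im['frame'][a:b,c:d],None,fx=f,fy=f,interpolation=2))
o=ctrl.get_obs();print(o['t'],o['contact_force'],o['tool_pos'])
E
python3 look.py 3
```

```text
9.85 [ -1.88083638 -11.13808665   6.66757393] [ 0.50673284 -0.08158328  0.03265092]
```

View pics/scene3.png

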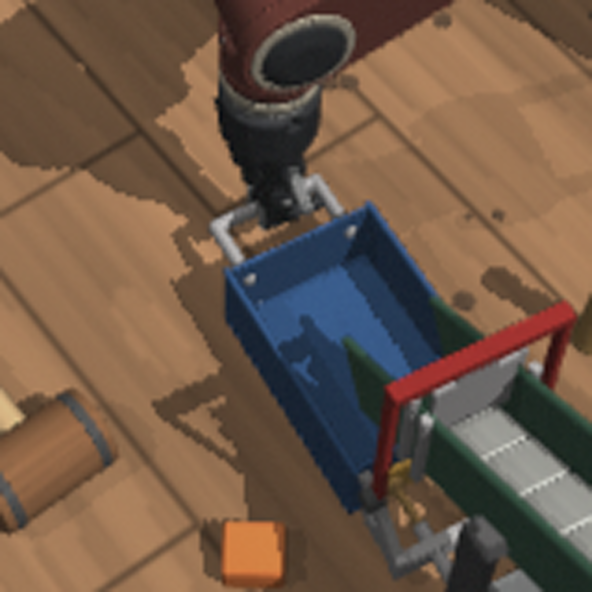

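View pics/top3.png

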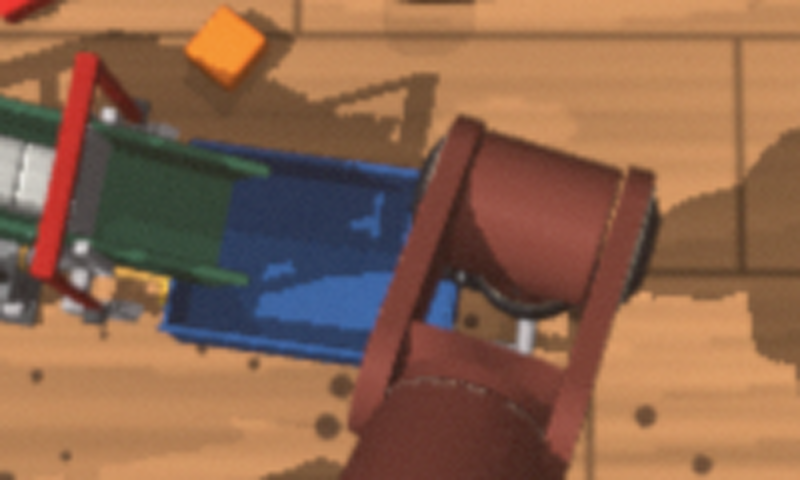

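Run:
```python
from fit import *
s=pickle.load(open('scene3.pkl','rb'));t=pickle.load(open('top3.pkl','rb'))
T=lambda u,v:(200+u/4,150+v/4)
S=lambda u,v:(260+u/3.7,150+v/3.7)
o=[(t,T(192,142),(.095,-.065,.072)),(t,T(162,330),(.095,.065,.072)),(s,S(228,270),(-.095,-.065,.072)),(s,S(372,205),(-.095,.065,.072))]
p=fit(o,[.5,0,1.4])
f=np.array([.539,.123]);a=np.radians(81.2);ex=np.array([np.cos(a),np.sin(a)]);d=p[:2]-f;print('in feeder', d@ex, d@[-ex[1],ex[0]])
```

```text
[0.5258 0.063  1.4383] 82.41
[[-0.7, -0.4], [-1.3, 0.2], [-0.8, -0.6], [-0.1, -1.9]]
in feeder -0.06130983056055566 0.0038538738426461172
```

>>> carry_out(series=[[0.03,0.2,0,0,0,0,0],[0.02,0.1,0,0,0,0,0],[0,0,0,0,0,0,0]])

```text
t: 10.15
tool_pos: [0.5079, -0.0747, 0.0327]
tool_rot: [0.209, 3.134, -0.013]
contact_force: [-3.0, -13.8, 7.7]
opening: 0.0096
```

>>> carry_out(series=[[0.02,0.12,0,0,0,0,0],[0,0,0,0,0,0,0]])

```text
t: 10.35
tool_pos: [0.5084, -0.0717, 0.0327]
tool_rot: [0.209, 3.134, -0.012]
contact_force: [-4.0, -13.9, 7.5]
opening: 0.0096
```

>>> carry_out(series=[[0.02,0.12,0,0,0,0,0],[0,0,0,0,0,0,0]])

```text
t: 10.55
tool_pos: [0.5089, -0.0687, 0.0327]
tool_rot: [0.209, 3.134, -0.013]
contact_force: [-3.8, -13.8, 7.6]
opening: 0.0096
```

```bash
python3 look.py 4
```

```text
10.65 [ -4.20335746 -13.96333266   7.4620772 ] [ 0.50886294 -0.0687203   0.0326572 ]
```

View pics/scene4.png

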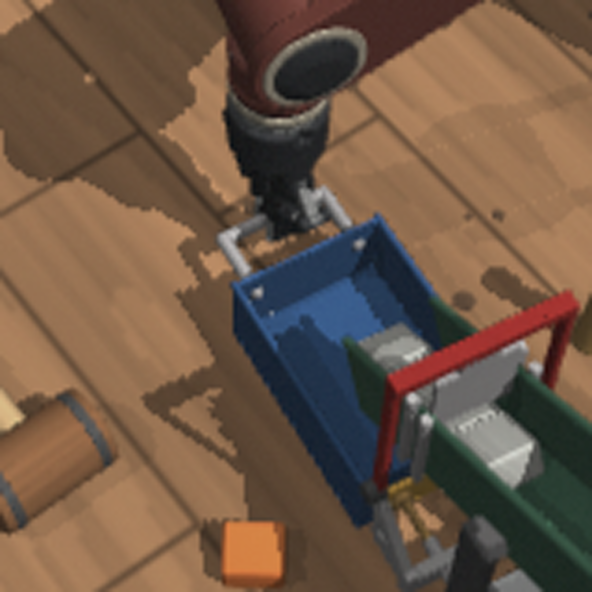

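Pieces are sliding; one is at the chute mouth (395,350). I'll press 2 mm more and hold.

>>> carry_out(series=[[0.02,0.1,0,0,0,0,0],[0,0,0,0,0,0,0],[0,0,0,0,0,0,0],[0,0,0,0,0,0,0],[0,0,0,0,0,0,0],[0,0,0,0,0,0,0],[0,0,0,0,0,0,0],[0,0,0,0,0,0,0],[0,0,0,0,0,0,0],[0,0,0,0,0,0,0],[0,0,0,0,0,0,0],[0,0,0,0,0,0,0]])

```text
t: 11.85
tool_pos: [0.509, -0.0678, 0.0327]
tool_rot: [0.209, 3.134, -0.017]
contact_force: [-5.8, -19.6, 7.3]
opening: 0.0099
```

```bash
python3 look.py 5
```

```text
11.95 [ -5.74845923 -19.9293535    7.28693271] [ 0.50903842 -0.06779523  0.03264278]
```

View pics/scene5.png

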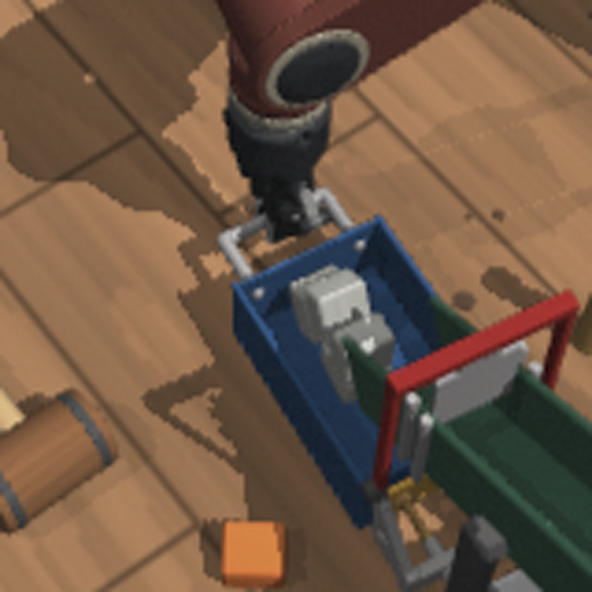

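View pics/top5.png

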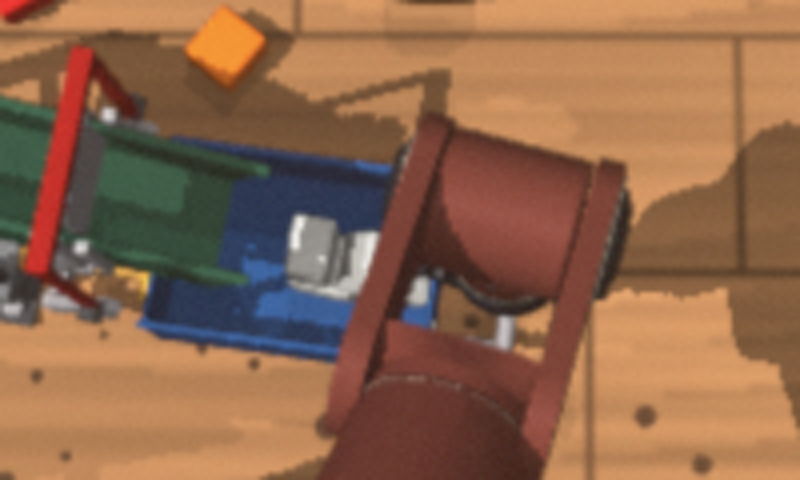

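Run:
```python
import cv2,pickle
a=pickle.load(open('scene5.pkl','rb'))['frame'][205:275,320:380];cv2.imwrite('pics/z5.png',cv2.resize(a,None,fx=8,fy=8,interpolation=2))
```

```text
(no output)
```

View pics/z5.png

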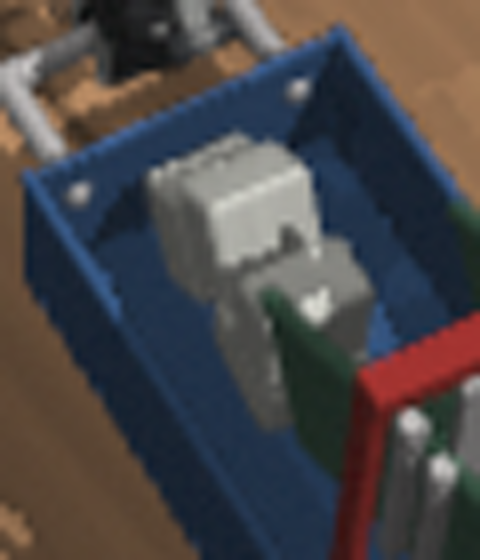

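>>> carry_out(series=[[-0.02,-0.1,0,0,0,0,0],[-0.03,-0.2,0,0,0,0,0],[-0.05,-0.3,0,0,0,0,0],[-0.05,-0.3,0,0,0,0,0],[-0.05,-0.3,0,0,0,0,0],[-0.05,-0.3,0,0,0,0,0],[-0.05,-0.3,0,0,0,0,0],[-0.05,-0.3,0,0,0,0,0],[-0.05,-0.3,0,0,0,0,0],[-0.05,-0.3,0,0,0,0,0],[-0.03,-0.2,0,0,0,0,0],[0,0,0,0,0,0,0]])

```text
t: 13.15
tool_pos: [0.4971, -0.1329, 0.0314]
tool_rot: [-0.213, -3.134, -0.009]
contact_force: [1.3, 7.7, 7.0]
opening: 0.0093
```

```bash
python3 look.py 6
```

```text
13.25 [0.16375711 6.60511287 6.65049495] [ 0.49713112 -0.13282764  0.03150451]
```

View pics/scene6.png

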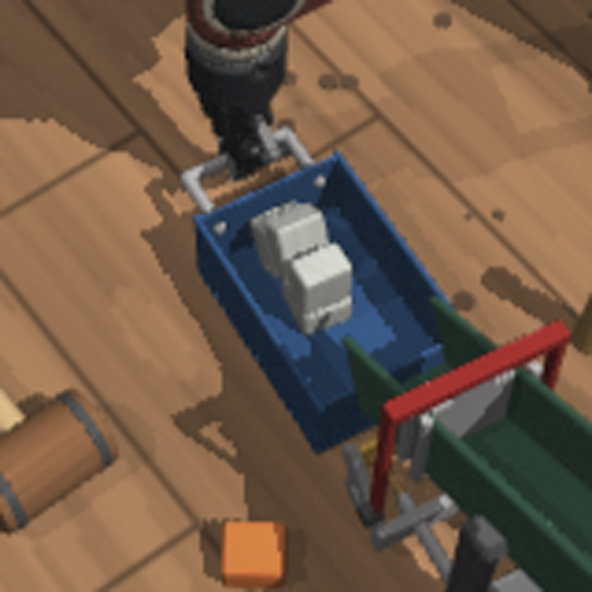

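View pics/top6.png

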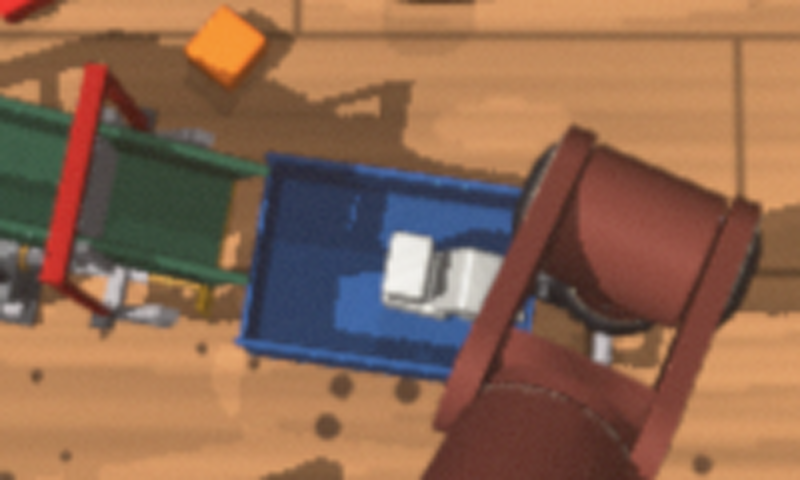

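The pan is clear of the lip, the chute is empty, and the gate is shut. The pieces lie in the pan around (300,260). I'll draw it back another 115 mm or so.

>>> carry_out(series=[[-0.03,-0.2,0,0,0,0,0],[-0.06,-0.4,0,0,0,0,0],[-0.06,-0.4,0,0,0,0,0],[-0.06,-0.4,0,0,0,0,0],[-0.06,-0.4,0,0,0,0,0],[-0.06,-0.4,0,0,0,0,0],[-0.06,-0.4,0,0,0,0,0],[-0.06,-0.4,0,0,0,0,0],[-0.06,-0.4,0,0,0,0,0],[-0.06,-0.4,0,0,0,0,0],[-0.06,-0.4,0,0,0,0,0],[-0.06,-0.4,0,0,0,0,0]])

```text
t: 14.45
tool_pos: [0.4798, -0.2465, 0.0308]
tool_rot: [-0.212, -3.133, -0.013]
contact_force: [2.5, 10.4, 6.5]
opening: 0.0098
```

>>> carry_out(series=[[-0.03,-0.3,0,0,0,0,0],[0,-0.1,0,0,0,0,0],[0,0,0,0,0,0,0],[0,0,0,0,0,0,0.2],[0,0,0,0,0,0,0.4],[0,0,0,0,0,0,0.45],[0,0,0,0,0,0,0.45],[0,0,0,0,0,0,0.45]])

```text
t: 15.25
tool_pos: [0.4789, -0.2602, 0.031]
tool_rot: [-0.211, -3.134, -0.0]
contact_force: [0.5, -0.5, 0.1]
opening: 0.0386
```

```bash
python3 look.py 7
```

```text
15.35 [ 0.46822185 -0.57084448 -0.48856086] [ 0.4790092  -0.26028098  0.03120451]
```

View pics/scene7.png

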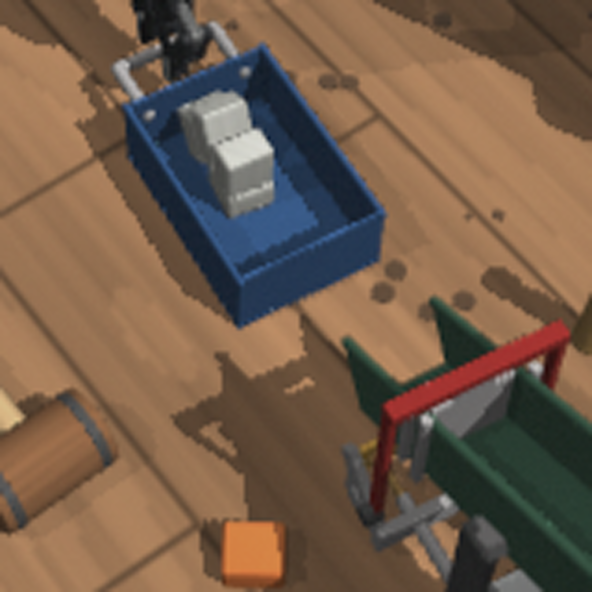

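The pan stands clear of the feeder with the jaws open. I'll raise the gripper straight up and away.

>>> carry_out(series=[[0,0,0.4,0,0,0,0.45],[0,0,0.6,0,0,0,0.45],[0,0,0.8,0,0,0,0.45],[0,0,0.8,0,0,0,0.45],[0,0,0.8,0,0,0,0.45],[0,-0.4,0.8,0,0,0,0.45],[0,-0.8,0.8,0,0,0,0.45],[0,-0.8,0.8,0,0,0,0.45],[0,-0.8,0.8,0,0,0,0.45],[0,-0.8,0.5,0,0,0,0.45],[0,-0.8,0,0,0,0,0.45],[0,-0.8,0,0,0,0,0.45]])

```text
t: 16.55
tool_pos: [0.4793, -0.3915, 0.2099]
tool_rot: [0.211, 3.133, -0.002]
contact_force: [-0.3, 0.0, -0.4]
opening: 0.0382
```

```bash
sed -i 's/(150,310,260,420)/(90,290,220,470)/;s/3.7 if/3 if/' look.py; python3 look.py 8
python3 - <<'E'
import pickle,cv2
f=pickle.load(open('top8.pkl','rb'))['frame'];cv2.imwrite('pics/topfull8.png',f)
a=pickle.load(open('top8.pkl','rb'))['frame'][170:250,270:370];b=cv2.resize(a,None,fx=7,fy=7,interpolation=2);cv2.imwrite('pics/z8.png',b)
E
```

```text
16.65 [-0.40686694 -0.02944375 -0.04398875] [ 0.47847627 -0.39210793  0.20798301]
```

View pics/scene8.png

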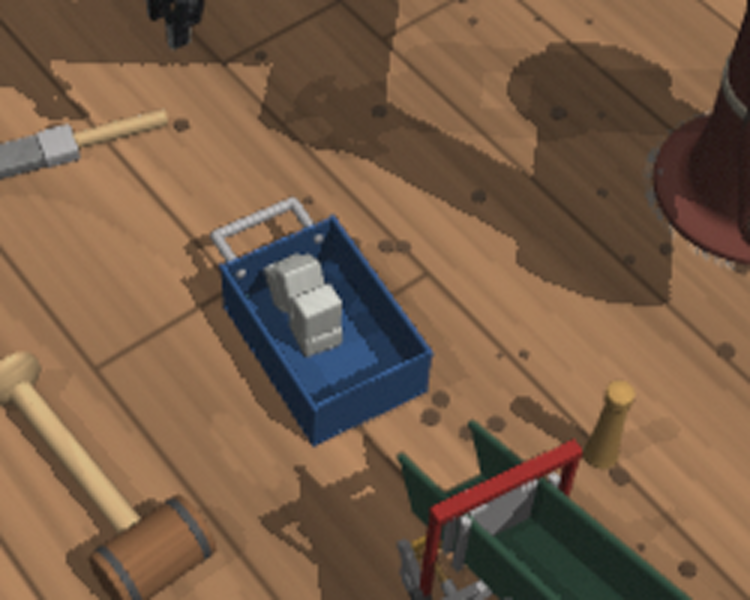

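View pics/topfull8.png

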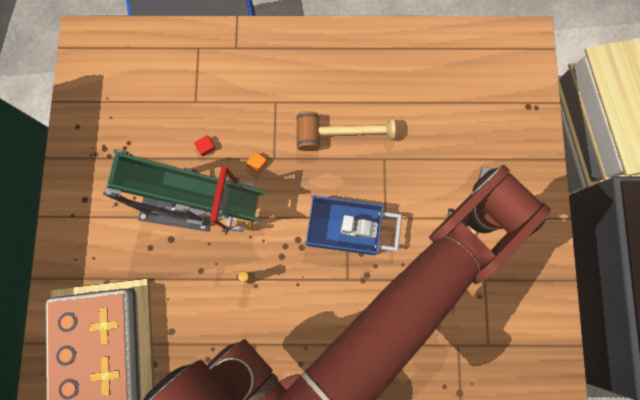

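View pics/z8.png

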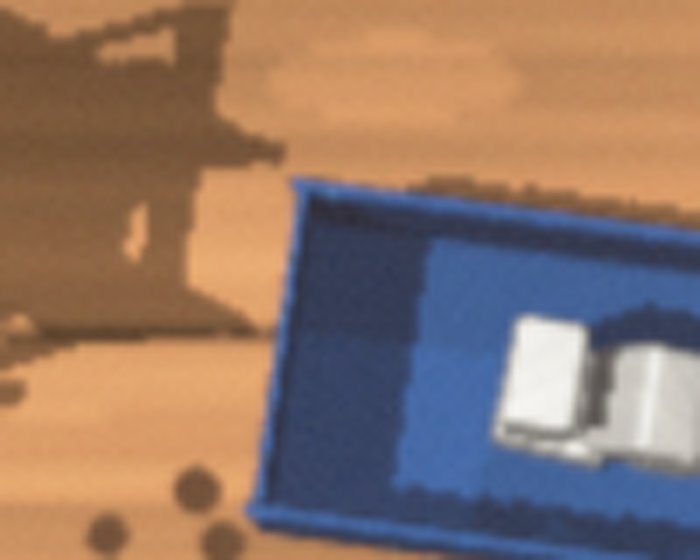

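Run:
```python
from fit import *
import cv2
s=pickle.load(open('scene8.pkl','rb'));t=pickle.load(open('top8.pkl','rb'))
T=lambda u,v:(270+u/7,170+v/7)
S=lambda u,v:(220+u/3,90+v/3)
o=[(t,T(297,182),(.095,-.065,.072)),(t,T(254,518),(.095,.065,.072)),(s,S(222,266),(-.095,-.065,.072)),(s,S(333,219),(-.095,.065,.072)),(s,S(315,408),(.095,-.065,.072)),(s,S(430,352),(.095,.065,.072))]
p=fit(o,[.5,-.1,1.4])
f=np.array([.539,.123]);a=np.radians(81.2);ex=np.array([np.cos(a),np.sin(a)]);d=p[:2]-f;print('front in feeder', d@ex+.095)
cv2.imwrite('pics/zs8.png',cv2.resize(s['frame'][165:215,295:350],None,fx=11,fy=11,interpolation=2))
from station import ctrl
im=ctrl.get_image('scene')
for k in range(4): print([(round(float(d['p']),2),(np.array(d['position'])*[640,400]).round().tolist()) for d in ctrl.mark_of(im,f'piece{k}')])
```

```text
[ 0.4988 -0.1106  1.4481] 82.97
[[-1.1, -0.6], [-1.4, -0.6], [-0.9, -0.7], [-0.1, -2.1], [-0.1, -0.4], [1.0, -1.0]]
front in feeder -0.1419650284627839
[(0.79, [329.0, 299.0]), (0.78, [325.0, 196.0]), (0.67, [316.0, 185.0]), (0.66, [351.0, 359.0]), (0.61, [325.0, 200.0]), (0.56, [318.0, 184.0]), (0.37, [327.0, 206.0])]
[(0.79, [329.0, 299.0]), (0.78, [325.0, 196.0]), (0.67, [316.0, 185.0]), (0.66, [351.0, 359.0]), (0.61, [325.0, 200.0]), (0.56, [318.0, 184.0]), (0.37, [327.0, 206.0])]
[(0.79, [329.0, 299.0]), (0.78, [325.0, 196.0]), (0.67, [316.0, 185.0]), (0.66, [351.0, 359.0]), (0.61, [325.0, 200.0]), (0.56, [318.0, 184.0]), (0.37, [327.0, 206.0])]
[(0.79, [329.0, 299.0]), (0.78, [325.0, 196.0]), (0.67, [316.0, 185.0]), (0.66, [351.0, 359.0]), (0.61, [325.0, 200.0]), (0.56, [318.0, 184.0]), (0.37, [327.0, 206.0])]
```

View pics/zs8.png

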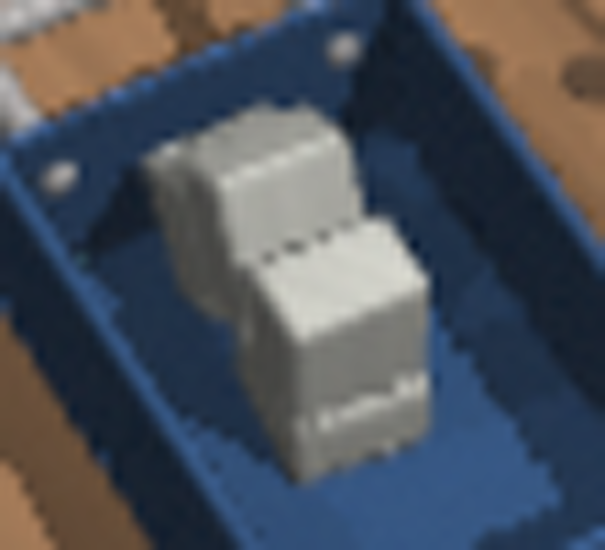

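```bash
python3 -c "
from station import ctrl
print(ctrl.finish_job())"
```

```text
the job is handed in; nothing more can be done
None
```

The pan is filled and handed in at about 17 s of the 56 s allowed. I gripped its handle, slid and turned it into line with the chute, and pressed the plate to its stop. I held it there until the chute was empty, then drew the pan back, let go and raised the gripper clear.

**Force:** the horizontal push read about 20 N when held at the stop, well under the 60 N ramming limit. I only read force at the end of each move, so a brief higher peak would not show.

**Last checks:**
- **Clearance:** the pan's front measures about 142 mm from the lip, and about 116 mm from the overhanging tops of the chute walls. The pan looks flat on the bench.
- **Pieces:** the chute is empty and no piece lies on the bench. I make out four pieces in the pan, standing in two pairs in a small pile below the rim. They partly hide each other. The detector also marked four spots there, plus a weak fifth marking, and it marked the red and orange look-alikes.
- **Bystanders:** the mallet and sprue pin look unmoved in both final pictures. The brush is partly hidden behind the arm in the top view; in the scene view it looks unmoved, though I did not measure it.

The two cameras disagreed by 1 to 2 pixels (about 3 mm) on the pan's position, which does not matter at these margins.

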